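Refit the lamp cover of a microscope light source

TASK

The lamp in the microscope's light source has been changed: put the loose lamp cover back on its sloping top. Hook the cover's tongue under the ledge at the lower end of the opening with the cover tilted, swing it down gently, neither dropping nor forcing it, until it lies flush in the opening, then push the pin of its plastic rivet in flush to lock it. Leave the other things on the bench where they stand.

Things in the scene. Friction and masses are not known exactly. Their poses are not given: they have to be found in the camera images.
- lightbox: the light source, fixed: white wedge housing 240 deep (x) x 190 wide (y). Origin: centre of its underside on the bench; x from its front (socket, knob, low end) to its back, z up. The top rises from 60 high at the front edge (x = -120) at 25 degrees to 149 high at x = +70, then runs level to the back (x = +120) (all mm)
- opening: lamp opening in the sloping top: x up the slope, y across, z square out of the slope (25 degrees off vertical). Origin: its middle, 12 below the sloping surface, on the top of the two 10 wide side shelves that carry the cover. 137 long (x = -67 to 70), 119 wide. The fitted cover's frame lies on this one, with play of -2 to 5 in x, +-2.5 in y. Hollow below (all mm)
- ledge (a point): middle of the lower edge of the ledge at the opening's lower end, at x = -67, y = 0, z = 9 of the opening's frame (x = -84, y = 0, z = 73 of the lightbox's). The ledge is the 3 thick top sheet (z = 9 to 12), which ends at x = -67; the space under it is free for 25 towards the front and 20 down (all mm)
- rivet_hole (a point): middle of the hole for the rivet's legs, 16 long (x) by 12 wide, in a bracket at the opening's upper end: x = 54, y = 0, z = 8 (bracket's top face) of the opening's frame (all mm)
- cover: loose grey lamp cover, 0.14 to 0.24 kg, 130 x 114 x 12: top plate 3 thick with dark flat slots, on skirts (open below); starts lying skirts down on the bench. Origin: middle of the 130 x 114 outline at the skirts' underside; x from the tongue end to the rivet end, z up (top face z = 12). Rivet at x = 53: flange 18 across, top at z = 14; legs 8 thick, down to z = 1 (all mm)
- tongue_tip (a point): middle of the upper edge of the tongue's free end: x = -79, y = 0, z = 6.5 of the cover's frame. The flat tongue is 80 wide, 3 thick (z = 3.5 to 6.5), and reaches 14 past the cover's end wall at x = -65 (all mm)
- rib (a point): middle of the pull rib that stands across the cover's top plate, to hold it by: x = -12, y = 0, z = 26 of the cover's frame. The rib is 12 thick (x), 60 long (y), from the plate (z = 12) up to z = 39 (all mm)
- rivet_pin (a joint): how far the rivet's centre pin is pushed in, m: 0 = standing 7 mm proud of the flange, 0.007 = flush. It starts at 0 to 0.001, slides along the cover's -z against about 6 N of friction and stays where it is left
- pin_head (a point): middle of the top face of the rivet's pin, a black round head 10 across, at x = 53, y = 0 of the cover's frame, z = 21 when fully out, 14 when flush (all mm)
- old_lamp: bystander: spent reflector lamp, 50 across, 42 high, standing face down beside the light source; origin at the middle of its foot (all mm)
- lamp_carton: bystander: cardboard carton 52 x 52 x 55 on the other side of the light source; origin at the middle of its underside (all mm)
- slide_box: bystander: small flat slide box 45 x 85 x 32; origin at the middle of its underside (all mm)
- oil_bottle: bystander: small amber bottle 28 across, 65 high; origin at the middle of its foot (all mm)
Things that resemble listed ones, but are neither listed nor needed, are in the scene too. What is meant by the cover is not orange or turquoise, and is the smaller of those in its own colour.

How it is judged (in metres and radians):
On the way, in this order (a step that is already met when the one before it is completed fails the run):
1. the cover, still tilted up from the sloping top, has its tongue at least 4 mm under the ledge (x of tongue_tip in the frame of opening below -0.071 m and z of tongue_tip in the frame of opening between -0.02 and 0.009 m and y of tongue_tip in the frame of opening between -0.01 and 0.01 m and angle between the z axis of cover and the z axis of opening, either way round between 0.035 and 0.7 rad), for 0.05 s.
2. the cover lies flush in the opening, its rivet pin still standing proud (x of cover in the frame of opening between -0.004 and 0.006 m and y of cover in the frame of opening between -0.004 and 0.004 m and z of cover in the frame of opening between -0.0025 and 0.0025 m and angle between the z axis of cover and the z axis of opening, either way round below 0.03 rad and angle between the x axis of cover and the x axis of opening, either way round below 0.06 rad and value of joint rivet_pin below 0.0045 m), for 0.2 s.
3. the rivet pin is pushed in flush (value of joint rivet_pin above 0.0055 m), for 0.1 s.
At the end, for the whole second after the job is handed in: the cover lies still in the opening, tongue at least 4 mm under the ledge, no more than 4 mm below or 6 mm above its place along the slope and within 4 mm of centre across it, within 2.5 mm of its seat height and 1.7 degrees of the slope, right way round, and the rivet pin is within 1.5 mm of flush (x of cover in the frame of opening between -0.004 and 0.006 m and y of cover in the frame of opening between -0.004 and 0.004 m and z of cover in the frame of opening between -0.0025 and 0.0025 m and angle between the z axis of cover and the z axis of opening, either way round below 0.03 rad and angle between the x axis of cover and the x axis of opening, either way round below 0.06 rad and x of tongue_tip in the frame of opening below -0.071 m and value of joint rivet_pin above 0.0055 m and linear speed of cover below 0.02 m/s); the robot touches nothing.
It fails at once if the spent lamp, lamp carton, slide box or oil bottle is moved by more than 15 mm (distance of any of old_lamp, lamp_carton, slide_box, oil_bottle from where it was at the start of the episode above 0.015 m).
It fails at once if the cover is forced or slammed against the light source with more than 100 N (contact force between cover and lightbox above 100 N).
It fails at once if the cover is let fall into the opening instead of being lowered (turning faster than 4 rad/s within 40 mm of its place) (distance between cover and opening below 0.04 m and angular speed of cover above 4 rad/s).
It also fails if it takes over 48 s, if anything falls off the work surface, if the arm or the gripper's body presses on something with over 40 N, if the wrist force passes 120 N, or if a joint passes its speed limit or range.

ROBOT

A 6-joint arm with a two-finger parallel gripper is mounted at the origin on the work surface. World frame = base frame: x ahead of the robot, y to its left, z up, the work surface at z = 0. Lengths are in mm, angles in rad, forces in N, time in s.
With the tool pointing down it reaches from about 300 to 775 mm from the base axis. Payload 14.6 kg.
Tool frame: the origin (TCP) lies on the mounting face of the last link; the fingertips stand 199 mm ahead of it and the grasp point (between the pads) lies 180 mm ahead of it; z points along the fingers, y is the line along which they close (so a half turn about z gives the same grasp; the last joint's range is limited). The gripper opens to 94 mm and grips with 3 to 60 N. Pads are 16 mm wide; open, the fingers measure 119 mm over their backs; the gripper's body (75 mm by 177 mm) begins 78 mm behind the grasp point.
Start: joints at [1.267, 0.3, 1.521, -0, 1.321, -0.067], TCP at [129.025, 534.643, 404.646] pointing down, gripper open.
Joint ranges: [-3.03, 3.03], [-0.79, 2.21], [0.23, 2.52], [-1.04, 4.18], [0, 3.07], [-2.55, 2.55]. Speed limits (rad/s): [2.22, 2.22, 2.57, 3.14, 3.14, 3.14].

INTERFACE

Orientations are given as [roll, pitch, yaw] about the fixed x, y, z axes, in that order (R = Rz(yaw) Ry(pitch) Rx(roll)).
In Python, from cell import manip gives the robot as it stands. The module is installed in compiled form; this text tells all that it offers.
- The arm moves only by the shell command python3 -m creep 'ROWS' [FORCE]. ROWS is a JSON object of lists of equal length, an entry for each row: "slide": the shift along the world's x, y, z in cm, a list of three; "turn": the turn about the world's z in rad; "claw": the opening, from 0 (shut) to 1 (fully open). A call has 1 to 8 rows; each row shifts and turns the commanded pose from where the row before left it; what a row does not reach is not made up. A row lasts 1/8 s, in which the tool goes at most 62.5 mm and 10.7 degrees, less where a joint would pass 70% of its speed; a pose out of reach is approached as far as the arm can. A call with a gripper value outside its range is refused whole. The fingers move at their own pace and stop on an object; FORCE is the grip in N (left out, the last holds). Time passes only in rows, so rows that do not move let the fingers close. It gives the time, the measured TCP pose, the force, the opening and the grip force at its end, in the units of the state.
- manip.read_state(): the state, without advancing time (a new reading comes with each control period).
- manip.camera(name): name is "side" or "top" or "wrist"; returns (picture, depth): 420x560x3 uint8, red, green, blue; 420x560 float32, mm along the optical axis (not along the pixel's ray), 0 where there is no reading.
- manip.calibration(name): a dict with "intrinsics" (3x3 intrinsics, pixels), "pose" (4x4, takes a point from camera to world coordinates). Camera axes: x right, y up, looking along -z (the intrinsics and any distortion apply to the point x, -y, -z); pixel columns grow to the right and rows downward; lengths in mm; the calibration is good to about 2 mm. A picture is of the moment at which its call begins: read the wrist's pose just before it. calibration takes no time and is no camera call; for the wrist camera it gives the pose at the moment of the call.
- manip.sign_off(): hands the job in; it is judged then, once.
Trained networks look in the newest picture that a camera, given by its name, has taken for a name from the list of things; names that differ only in an ending like _2 or _b are one class to them, and where a whole thing is asked for, a point or a joint stands for the part that bears it (a point fixed in the world has none). Each returns a list of dicts, best first, with "score" (0 to 1); they miss things now and then, are a little off and sometimes report something else, mostly with a low value. They report only what shows in the picture. A call takes as long as a camera call. They do not tell look-alikes from the thing itself.
- manip.cut_out(query, camera): "mask" (420x560 bool, what is visible of it) and "position" ([column, row] in pixels, amid what is visible of it).
The state is a dict: "clock": time; "joints": joint angles; "qd": joint speeds; "effort": joint torques, N m; "eef_pos": TCP position; "eef_rot": TCP orientation; "wrist_force": force on the tool from outside, world axes, zero at the start; "moment": the same for the moment, N m; "finger_gap": finger opening in mm; "finger_force": force on a finger pad.
Only numpy, scipy, OpenCV 4.12 (cv2) and the standard library are available. Lean on these libraries where they do the work, as an engineer would, in place of code of your own. Each camera call takes 0.05 s, during which the arm holds its last target. There are 200 camera calls.

## Working session

There is one attempt and no reset: what is moved stays moved. The work goes in short steps, Python scripts to look and compute and a shell command to move; the robot and the scene stay as the last step left them, time stands still between calls to the robot, and variables do not carry over. Pictures are saved under pics/ and viewed, at most 10 in all, crops included, and the job is handed in when it is done.

```bash
mkdir -p pics; cat > h.py <<'E'
import numpy as np, cv2
from cell import manip
def pts(cam, mask=None, dep=None):
    """world points of masked pixels"""
    c=manip.calibration(cam); K=np.array(c["intrinsics"]); T=np.array(c["pose"])
    if c.keys()-{"intrinsics","pose"}: print("calib keys",c.keys())
    v,u=np.nonzero(mask&(dep>0)); d=dep[v,u]
    P=np.c_[(u-K[0,2])/K[0,0]*d, -(v-K[1,2])/K[1,1]*d, -d]
    return P@T[:3,:3].T+T[:3,3], np.c_[u,v]
E
python3 - <<'E'
from h import *
for cam in("top","side"):
    im,d=manip.camera(cam); cv2.imwrite(f"pics/{cam}0.png",im[:,:,::-1]); np.savez(f"{cam}0.npz",im=im,d=d)
    print(cam,np.array(manip.calibration(cam)["pose"]).round(2).tolist())
    for q in("lightbox","cover","old_lamp","lamp_carton","slide_box","oil_bottle","rib","opening"):
        try:r=manip.cut_out(q,cam)
        except Exception as e: print(q,e);continue
        for x in r[:4]:
            P,_=pts(cam,x["mask"],d)
            print(q,round(x["score"],2),np.round(x["position"]),x["mask"].sum(),np.median(P,0).round(),P.min(0).round(),P.max(0).round())
print(manip.read_state())
E
```

```text
top [[0.0, 0.98, -0.22, 261.39], [-1.0, 0.0, 0.0, -70.21], [0.0, 0.22, 0.98, 1435.89], [0.0, 0.0, 0.0, 1.0]]
lightbox 0.64 [187. 219.] 7900 [528. 159.  91.] [381.  45.  -5.] [667. 290. 157.]
cover 0.87 [404. 284.] 3953 [ 348. -412.   16.] [ 244. -513.   -7.] [ 458. -312.   59.]
cover 0.74 [328. 150.] 1971 [ 726. -221.   13.] [ 663. -300.   -5.] [ 794. -144.   47.]
cover 0.7 [316. 237.] 2173 [ 476. -194.   12.] [ 396. -271.   -7.] [ 561. -115.   47.]
cover 0.63 [433. 183.] 4061 [ 622. -503.   18.] [ 502. -622.   -6.] [ 738. -381.   66.]
old_lamp 0.75 [142. 212.] 190 [540. 297.  24.] [523. 282.   4.] [566. 319.  49.]
old_lamp 0.75 [321. 239.] 2183 [ 476. -195.   12.] [ 399. -271.   -7.] [ 563. -117.   47.]
lamp_carton 0.6 [237. 240.] 493 [459.  29.  54.] [433.   0.  -9.] [493.  66.  64.]
slide_box 0.78 [248. 143.] 540 [744.  11.  31.] [717. -31.  -7.] [787.  58.  42.]
oil_bottle 0.57 [207. 140.] 115 [746. 111.  41.] [737.  99.   3.] [778. 130.  69.]
rib 0.69 [329. 151.] 1956 [ 727. -221.   13.] [ 664. -300.   -5.] [ 794. -144.   47.]
rib 0.67 [317. 239.] 2163 [ 476. -194.   12.] [ 396.
[... 1478 characters left out ...]
.  57.] [601. 241. 153.]
{'clock': 0.9, 'joints': array([ 1.26739569e+00,  2.99887053e-01,  1.52099929e+00, -5.89720703e-06,
        1.32074287e+00, -6.66296570e-02]), 'qd': array([ 0.00123851, -0.00015016, -0.00150403, -0.00015364,  0.00052811,
        0.00048353]), 'effort': array([ 1.83263677e-03, -5.31658924e+01, -3.52898097e+01,  7.09621143e-02,
        2.12903850e-02, -2.83523093e-05]), 'eef_pos': array([129.0257341 , 534.63760945, 404.65298869]), 'eef_rot': array([-3.14155580e+00,  3.26702572e-06,  2.90482313e+00]), 'wrist_force': array([0.72938808, 0.00487808, 0.21405451]), 'moment': array([ 0.03073772, -0.01118894, -0.04467018]), 'finger_force': 0.0, 'finger_gap': 93.78024393331147}
```

View pics/top0.png

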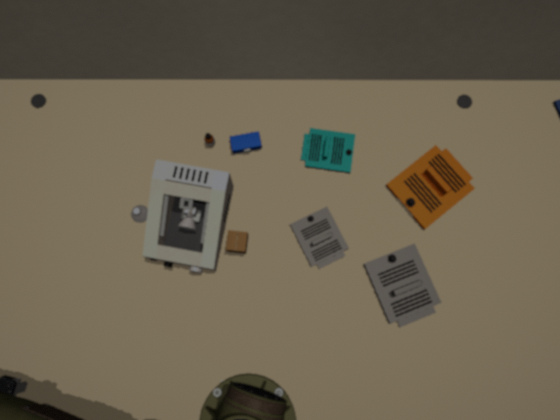

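View pics/side0.png

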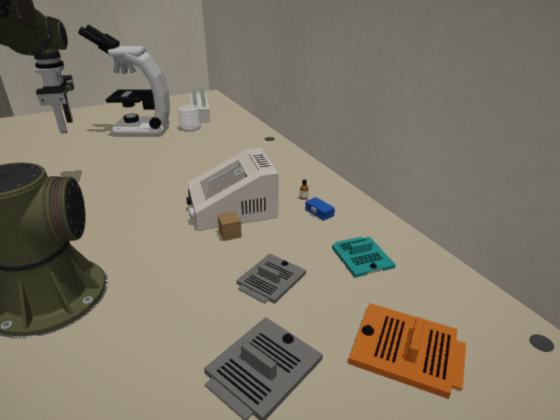

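```bash
python3 - <<'E'
from h import *
for cam in("top","side"):
    z=np.load(cam+"0.npz"); d=z["d"]
    P,_=pts(cam,np.ones(d.shape,bool),d)
    sel=lambda c,r:P[np.hypot(*(P[:,:2]-c).T)<r]
    Q=sel([476,-194],105); T=Q[(Q[:,2]>8)&(Q[:,2]<18)]; R=Q[Q[:,2]>24]
    print(cam,"cover plate",cv2.minAreaRect(T[:,:2].astype(np.float32)),"rib",len(R),R.mean(0),R[:,2].max(), cv2.minAreaRect(R[:,:2].astype(np.float32)))
    L=sel([535,165],170); F=L[(L[:,2]>146)&(L[:,2]<156)]
    print("flat top",len(F),cv2.minAreaRect(F[:,:2].astype(np.float32)),np.median(F[:,2]))
    A=L[L[:,2]>57]; print("box",cv2.minAreaRect(A[:,:2].astype(np.float32)))
E
```

```text
top cover plate ((481.9429931640625, -192.3550262451172), (176.1123504638672, 166.65594482421875), 62.30729675292969) rib 112 [ 471.6548136  -195.74983665   37.80152712] 47.10539039108926 ((498.1455383300781, -183.58499145507812), (72.38190460205078, 58.857601165771484), 26.043010711669922)
flat top 1409 ((603.9115600585938, 145.30384826660156), (190.42230224609375, 74.76807403564453), 79.49723052978516) 149.11886146294137
box ((516.9119873046875, 129.1977996826172), (255.334228515625, 241.25057983398438), 79.4305191040039)
side cover plate ((478.324462890625, -191.77426147460938), (148.75006103515625, 116.64802551269531), 25.84170150756836) rib 199 [ 471.88300703 -197.70148894   35.65289794] 43.73174920511792 ((487.1299743652344, -179.4716796875), (75.81285095214844, 56.882843017578125), 47.646934509277344)
flat top 612 ((610.381103515625, 145.1557159423828), (195.88656616210938, 66.32048797607422), 79.14076232910156) 150.82968618600938
box ((519.3135375976562, 132.4869384765625), (262.9799499511719, 240.55076599121094), 79.5133056640625)
```

```bash
python3 -m creep '{"slide":[[2.1,-4.5,0],[2.1,-4.5,0],[2.1,-4.5,0],[2.1,-4.5,0],[2.1,-4.5,0],[2.1,-4.5,0],[2.1,-4.5,0],[2.1,-4.5,0]],"turn":[-0.152,-0.152,-0.152,-0.152,-0.152,-0.152,-0.152,-0.152],"claw":[1,1,1,1,1,1,1,1]}' 30
python3 -m creep '{"slide":[[2.1,-4.6,0],[2.1,-4.6,0],[2.1,-4.6,0],[2.1,-4.6,0],[2.1,-4.6,0],[2.1,-4.6,0],[2.1,-4.6,0],[2.1,-4.6,0]],"turn":[-0.152,-0.152,-0.152,-0.152,-0.152,-0.152,-0.152,-0.152],"claw":[1,1,1,1,1,1,1,1]}'
python3 - <<'E'
from h import *
im,d=manip.camera("wrist"); cv2.imwrite("pics/w1.png",im[:,:,::-1]); np.savez("w1.npz",im=im,d=d)
s=manip.read_state();print(s["eef_pos"],s["eef_rot"],s["clock"],s["wrist_force"])
C=manip.calibration("wrist");print(np.array(C["pose"]).round(2))
P,_=pts("wrist",np.ones(d.shape,bool),d)
Q=P[np.hypot(*(P[:,:2]-[476,-194]).T)<105]; T=Q[(Q[:,2]>9)&(Q[:,2]<16)]; R=Q[(Q[:,2]>33)&(Q[:,2]<45)]
print(len(T),cv2.minAreaRect(T[:,:2].astype(np.float32)),len(R),np.median(R,0),cv2.minAreaRect(R[:,:2].astype(np.float32)))
E
```

```text
clock: 1.9
eef_pos: [297.3, 173.1, 404.9]
eef_rot: [3.141, -0.0, 1.684]
wrist_force: [0.5, 0.5, -0.3]
finger_gap: 93.7
finger_force: 0.0
clock: 2.9
eef_pos: [465.5, -195.1, 404.7]
eef_rot: [3.141, -0.0, 0.467]
wrist_force: [0.1, 1.4, 1.1]
finger_gap: 93.9
finger_force: 0.0
[ 466.75794335 -198.87054688  404.21222464] [3.14048281e+00 1.69507879e-04 4.57757265e-01] 2.95 [-0.51849024 -2.58716237 -1.59885827]
[[ 4.4000e-01  8.7000e-01  2.1000e-01  5.2548e+02]
 [-9.0000e-01  4.3000e-01  1.0000e-01 -1.6949e+02]
 [ 0.0000e+00 -2.3000e-01  9.7000e-01  3.8412e+02]
 [ 0.0000e+00  0.0000e+00  0.0000e+00  1.0000e+00]]
13883 ((482.94940185546875, -193.3687744140625), (130.17701721191406, 114.19168853759766), 25.4398136138916) 825 [ 472.75204665 -197.97682939   38.21763747] ((472.45623779296875, -198.0684814453125), (11.852706909179688, 59.03022384643555), 25.75863265991211)
```

View pics/w1.png

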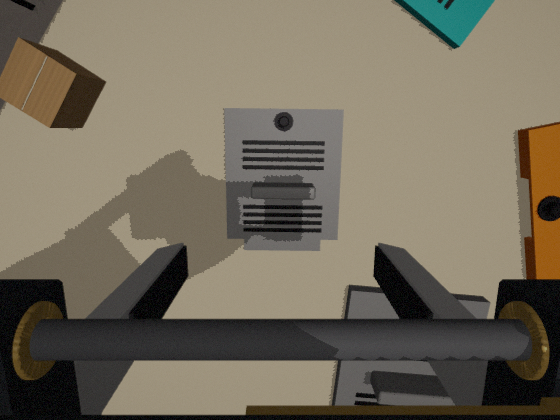

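```bash
python3 -m creep '{"slide":[[0.75,-0.47,-2],[0,0,-4],[0,0,-4],[0,0,-4],[0,0,-3],[0,0,-1.77],[0,0,0],[0,0,0]],"turn":[-0.028,0,0,0,0,0,0,0],"claw":[1,1,1,1,1,1,1,1]}' 30
```

```text
clock: 3.95
eef_pos: [472.9, -198.2, 218.1]
eef_rot: [3.14, -0.001, 0.445]
wrist_force: [-0.3, -0.3, -0.5]
finger_gap: 93.7
finger_force: 0.0
```

```bash
python3 -m creep '{"slide":[[0,0,-0.1],[0,0,0],[0,0,0],[0,0,0],[0,0,0],[0,0,0]],"turn":[0,0,0,0,0,0],"claw":[0.55,0.55,0.5,0.5,0.5,0.5]}' 30
python3 - <<'E'
from h import *
# measure lightbox: flat top + slope from the top view
for cam in("top","side"):
    d=np.load(cam+"0.npz")["d"]; P,_=pts(cam,np.ones(d.shape,bool),d)
    yaw=np.radians(-10.5); c,s=np.cos(yaw),np.sin(yaw)
    o=np.array([540,160.]); L=(P[:,:2]-o)@np.array([[c,-s],[s,c]]); 
    m=(abs(L[:,0])<160)&(abs(L[:,1])<120)
    L=L[m];z=P[m,2]; F=(abs(z-149)<3)
    print(cam,"flat x",np.percentile(L[F,0],[1,5,50,95,99]).round(1),"y",np.percentile(L[F,1],[1,5,50,95,99]).round(1),np.median(z[F]))
    # slope plane: height vs x on side rails
    for lo,hi in((65,85),(-85,-65)):
        S=(L[:,1]>lo)&(L[:,1]<hi)&(z>70)&(z<145)
        # z=60+tan25*(x+120)  -> offset of box origin x
        print("x0 from rail",np.median(L[S,0]-((z[S]-60)/np.tan(np.radians(25))-120)).round(1),S.sum())
E
```

```text
clock: 4.7
eef_pos: [472.5, -198.0, 216.1]
eef_rot: [-3.141, 0.0, 0.445]
wrist_force: [-1.5, 2.2, 4.4]
finger_gap: 59.8
finger_force: 30.0
top flat x [ 39.7  46.4  73.6  99.7 102.2] y [-95.9 -89.5  -5.7  82.   89.6] 148.77170291637424
x0 from rail -17.1 529
x0 from rail -17.7 526
side flat x [ 42.5  44.8  70.2 100.9 104.3] y [-97.8 -94.2 -12.8  86.7  93.4] 150.52540455267143
x0 from rail -20.9 168
x0 from rail -20.5 214
```

```bash
python3 -m creep '{"slide":[[0,0,0],[0,0,0],[0,0,2],[0,0,5],[0,0,6],[0,4,4],[1,5.5,3],[1,6,3]],"turn":[0,0,0,0,0,-0.1,-0.14,-0.14],"claw":[1,1,1,1,1,1,1,1]}'
python3 -m creep '{"slide":[[1,6,2],[1,6,0],[0,6,0],[0,2.5,0],[0,0,0]],"turn":[-0.14,-0.1,-0.01,0,0],"claw":[1,1,1,1,1]}'
python3 - <<'E'
from h import *
im,d=manip.camera("wrist"); cv2.imwrite("pics/w2.png",im[:,:,::-1]); np.savez("w2.npz",im=im,d=d,T=manip.calibration("wrist")["pose"])
s=manip.read_state();print(s["eef_pos"],s["eef_rot"],s["qd"].round(3),s["clock"])
P,_=pts("wrist",np.ones(d.shape,bool),d)
F=P[(abs(P[:,2]-149)<3)&(P[:,0]<660)]
print(len(F),np.median(F[:,2]),cv2.minAreaRect(F[:,:2].astype(np.float32)))
np.save("w2P.npy",P)
E
```

```text
clock: 5.7
eef_pos: [491.4, -47.2, 444.4]
eef_rot: [3.141, -0.001, 0.059]
wrist_force: [0.8, 0.2, -0.4]
finger_gap: 94.2
finger_force: 0.0
clock: 6.32
eef_pos: [511.2, 156.2, 462.3]
eef_rot: [3.141, 0.0, -0.183]
wrist_force: [-0.2, -0.0, -1.3]
finger_gap: 93.9
finger_force: 0.0
[511.3424013  155.13423165 462.44769871] [ 3.14130891e+00  1.47439567e-04 -1.84021406e-01] [-0.032 -0.009  0.006  0.     0.001 -0.007] 6.375
19956 148.5060071111673 ((610.81982421875, 144.92532348632812), (190.60220336914062, 59.79949188232422), 79.42433166503906)
```

View pics/w2.png

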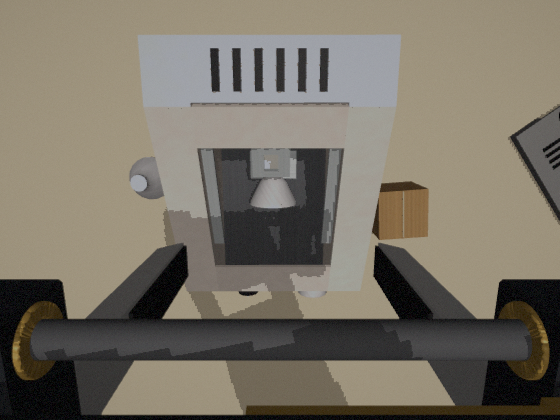

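```bash
python3 - <<'E'
from h import *
P=np.load("w2P.npy"); yaw=np.radians(79.42433-90); c,s=np.cos(yaw),np.sin(yaw); o=np.array([521.6,159.4])
L=np.c_[(P[:,:2]-o)@np.array([[c,-s],[s,c]]),P[:,2]]
m=(abs(L[:,0])<150)&(abs(L[:,1])<110); L=L[m]
F=L[abs(L[:,2]-149)<1.5]; print("flat x",np.percentile(F[:,0],[.5,99.5]),"y",np.percentile(F[:,1],[.2,99.8]))
t=np.tan(np.radians(25)); r=L[(abs(L[:,1])>65)&(abs(L[:,1])<90)&(L[:,2]>70)&(L[:,2]<145)]
off=r[:,0]-((r[:,2]-60)/t-120); print("x0 rails",np.median(off),"slope",np.degrees(np.arctan(np.polyfit(r[:,0],r[:,2],1)[0])))
S=L[abs(L[:,2]-(60+t*(L[:,0]-np.median(off)+120)))<2]
# edges of opening: gaps
b=S[abs(S[:,0]+20)<25]; print("opening y edges",b[b[:,1]<0][:,1].max(),b[b[:,1]>0][:,1].min(), np.percentile(b[b[:,1]<0][:,1],99.5),np.percentile(b[b[:,1]>0][:,1],.5))
b=S[abs(S[:,1])<35]; lo=b[b[:,0]<-10]; hi=b[b[:,0]>0]; print("opening x",np.percentile(lo[:,0],99.5),np.percentile(hi[:,0],.5))
E
```

```text
flat x [ 67.02502063 119.85317771] y [-92.38755024  96.85944511]
x0 rails 0.3836907451110796 slope 24.949205563438767
opening y edges -57.123745959244445 61.448649784200754 -57.262687454701414 61.60514313522111
opening x -84.14055356099634 39.45369874173391
```

```bash
python3 -m creep '{"slide":[[-1,-5,0],[-1,-6,0],[-1,-6,-2],[-1,-6,-3],[0,-6,-3],[0,-5,-3],[0,-2,-4],[0,0,-4]],"turn":[0.08,0.1,0.1,0.1,0.1,0.1,0.05,0],"claw":[1,1,1,1,1,1,1,1]}' 30
python3 -m creep '{"slide":[[0,0,-4],[0,0,-2],[0,0,0],[0,0,0],[0,0,0],[0,0,0],[0,0,0]],"turn":[0,0,0,0,0,0,0],"claw":[1,1,1,0.5,0.5,0.5,0.5]}'
python3 -m creep '{"slide":[[0,0,1],[0,0,3],[0,0,5],[2,4,5],[3,5.5,3],[3,5,0],[2.4,4,0],[0,0.07,0]],"turn":[0,0,0,0.15,0.18,0.18,0.18,0.18],"claw":[0.5,0.5,0.5,0.5,0.5,0.5,0.5,0.5]}'
```

```text
clock: 7.38
eef_pos: [471.3, -197.4, 276.4]
eef_rot: [3.141, -0.0, 0.442]
wrist_force: [0.5, -0.1, -0.5]
finger_gap: 94.0
finger_force: 0.0
clock: 8.25
eef_pos: [472.5, -194.9, 218.1]
eef_rot: [3.141, -0.001, 0.445]
wrist_force: [-0.5, -0.2, 3.5]
finger_gap: 59.4
finger_force: 30.0
clock: 9.25
eef_pos: [572.7, -14.6, 381.2]
eef_rot: [-3.141, -0.0, 1.324]
wrist_force: [-0.2, -1.1, -2.1]
finger_gap: 59.8
finger_force: 30.0
```

```bash
python3 -m creep '{"slide":[[0,0,0],[0,0,0],[0,0,0]],"turn":[0.07,0,0],"claw":[0.5,0.5,0.5]}'
python3 - <<'E'
from h import *
im,d=manip.camera("side"); w,dw=manip.camera("wrist")
np.savez("s3.npz",im=im,d=d)
a=im[60:300,150:430]; cv2.imwrite("pics/s3.png",np.hstack([cv2.resize(a,None,fx=1.4,fy=1.4),cv2.resize(w,(400,336))])[:,:,::-1])
s=manip.read_state();print(s["eef_pos"],s["eef_rot"],s["wrist_force"])
E
```

```text
clock: 9.62
eef_pos: [571.9, -17.4, 381.3]
eef_rot: [-3.142, 0.0, 1.383]
wrist_force: [-0.2, -0.1, -2.2]
finger_gap: 59.6
finger_force: 30.0
[571.91735276 -17.42640153 381.23826014] [-3.14154261e+00  9.93247556e-06  1.38351202e+00] [-0.71766103  0.82670645 -1.79939844]
```

View pics/s3.png

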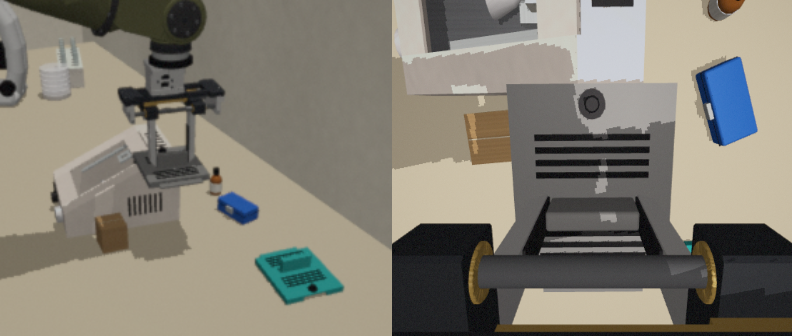

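```bash
python3 -m creep '{"slide":[[0.46,0.5,0],[0,0,-1],[0,0,-0.5],[0,0,-0.5],[0,0,-0.5],[0,0,-0.5],[0,0,-0.5]],"turn":[0,0,0,0,0,0,0],"claw":[0.5,0.5,0.5,0.5,0.5,0.5,0.5]}'
```

```text
clock: 10.6
eef_pos: [576.6, -12.5, 346.0]
eef_rot: [3.141, 0.0, 1.385]
wrist_force: [-0.7, -5.9, 3.2]
finger_gap: 59.8
finger_force: 30.0
```

```bash
python3 -m creep '{"slide":[[0,0,-0.7],[0,0,-0.7],[0,0,-0.7],[0,0,-0.7],[0,0,-0.7],[0,0,0]],"turn":[0,0,0,0,0,0],"claw":[0.5,0.5,0.5,0.5,0.5,0.5]}'
python3 - <<'E'
from h import *
im,d=manip.camera("side"); w,dw=manip.camera("wrist")
np.savez("w4.npz",im=w,d=dw,T=manip.calibration("wrist")["pose"])
a=im[60:300,150:430]; cv2.imwrite("pics/s4.png",np.hstack([cv2.resize(a,None,fx=1.4,fy=1.4),cv2.resize(w,(400,336))])[:,:,::-1])
s=manip.read_state();print(s["eef_pos"],s["eef_rot"],s["wrist_force"])
E
```

```text
clock: 11.35
eef_pos: [576.5, -12.3, 310.4]
eef_rot: [-3.141, 0.0, 1.385]
wrist_force: [-0.0, -1.2, -1.6]
finger_gap: 59.8
finger_force: 30.0
[576.53564397 -12.34704027 310.83636879] [-3.14076705e+00  2.90927924e-04  1.38486693e+00] [ 0.14428626 -0.67271163 -2.36642344]
```

View pics/s4.png

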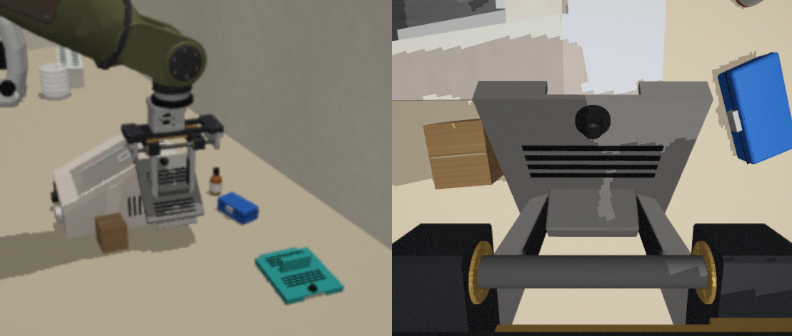

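```bash
cat >> h.py <<'E'
def heldpose(d, yaw, tcp):
    """points of the wrist view in heading frame at the TCP (x heading, y left, z up), within the held cover"""
    P,uv=pts("wrist",np.ones(d.shape,bool),d)
    c,s=np.cos(yaw),np.sin(yaw); L=np.c_[(P[:,:2]-tcp[:2])@np.array([[c,-s],[s,c]]),P[:,2]-tcp[2]]
    m=(L[:,0]>-20)&(L[:,0]<85)&(abs(L[:,1])<54)&(L[:,2]>-240)&(L[:,2]<-95)
    L=L[m]; best=None; rng=np.random.default_rng(0)
    G=L[(L[:,0]>8)&(L[:,0]<75)]
    for _ in range(400):  # plate plane z=a x+b y+c, inliers 1 mm
        A=G[rng.choice(len(G),3,False)]
        try: k=np.linalg.solve(np.c_[A[:,:2],np.ones(3)],A[:,2])
        except np.linalg.LinAlgError: continue
        if abs(k[1])>.15 or k[0]<-0.2 or k[0]>1.4: continue
        n=(abs(G[:,:2]@k[:2]+k[2]-G[:,2])<1).sum()
        if best is None or n>best[0]: best=(n,k)
    k=best[1]; I=G[abs(G[:,:2]@k[:2]+k[2]-G[:,2])<1.5]
    k=np.linalg.lstsq(np.c_[I[:,:2],np.ones(len(I))],I[:,2],rcond=None)[0]
    th=np.arctan(k[0]); h=(L[:,2]-L[:,:2]@k[:2]-k[2])*np.cos(th)   # height over plate
    u=L[:,0]*np.cos(th)+L[:,2]*np.sin(th)                          # along cover x
    pin=(h>5)&(h<12)&(L[:,0]>30); rib=(h>25)&(h<30)&(L[:,0]<30)
    print("tilt",np.degrees(th),"roll",np.degrees(k[1]),"n",len(I),"z at x=0",k[2])
    print("pin",pin.sum(),np.median(L[pin],0),"rib",rib.sum(),np.median(L[rib],0), "u pin-rib",np.median(u[pin])-np.median(u[rib]))
    E=L[(abs(h)<1.5)&(L[:,0]>10)]; w=E[E[:,0]>40]; print("y edges",np.percentile(w[:,1],[.5,99.5]))
    return th,k
E
python3 - <<'E'
from h import *
z=np.load("w4.npz"); heldpose(z["d"],1.3849,np.array([576.5,-12.4,310.8]))
E
```

```text
tilt 41.34224020423533 roll 0.015966951484435478 n 29970 z at x=0 -209.64058481401133
pin 555 [  54.35348153    0.43273775 -151.62503117] rib 2193 [  -4.84226574    0.91774884 -178.82840743] u pin-rib 62.43868247493587
y edges [-53.51052469  53.45224441]
```

```bash
python3 -m creep '{"slide":[[0,0,1],[0,0,3],[0,0,4],[0,0,4],[-1,2,0],[-1.5,3,0],[-1.5,3,0],[-1.5,3,0]],"turn":[0,0,0,0,-0.15,-0.175,-0.175,-0.175],"claw":[0.5,0.5,0.5,0.5,0.5,0.5,0.5,0.5]}'
python3 -m creep '{"slide":[[-1.5,3,0],[-1.5,3,0],[-1,1,0],[0,0,0],[0,0,0],[0,0,0],[0,0,0],[0,0,0]],"turn":[-0.175,-0.175,-0.175,-0.175,-0.175,-0.02,0,0],"claw":[0.5,0.5,0.5,0.5,0.5,0.5,0.5,0.5]}'
python3 - <<'E'
from h import *
s=manip.read_state(); d=manip.camera("wrist")[1]
print(s["eef_pos"],s["eef_rot"],s["wrist_force"]); heldpose(d,s["eef_rot"][2],s["eef_pos"])
E
```

```text
clock: 12.45
eef_pos: [520.8, 98.6, 431.9]
eef_rot: [3.141, -0.001, 0.704]
wrist_force: [0.4, -0.3, -1.4]
finger_gap: 59.8
finger_force: 30.0
clock: 13.45
eef_pos: [481.6, 167.6, 431.3]
eef_rot: [-3.142, -0.0, -0.183]
wrist_force: [0.2, 0.4, -2.3]
finger_gap: 59.8
finger_force: 30.0
[481.58792955 167.63500831 431.2526857 ] [-3.14153640e+00 -7.23744188e-05 -1.82983931e-01] [ 0.19926142  0.4219672  -2.30988546]
tilt 41.244330984630544 roll -0.11819276683953872 n 30022 z at x=0 -208.91906726902994
pin 551 [ 5.35402111e+01 -9.92139474e-03 -1.51789017e+02] rib 2187 [  -5.5597843     0.46778969 -178.82861364] u pin-rib 62.320435556834006
y edges [-53.46598395  53.4623039 ]
```

```bash
python3 -m creep '{"slide":[[0.05,0.1,-3],[0,0,-3],[0,0,-2],[0,0,-1.2],[0,0,-1],[0,0,-0.7],[0,0,0],[0,0,0]],"turn":[0,0,0,0,0,0,0,0],"claw":[0.5,0.5,0.5,0.5,0.5,0.5,0.5,0.5]}'
python3 - <<'E'
from h import *
w,d=manip.camera("wrist"); im,_=manip.camera("side")
s=manip.read_state(); print(s["eef_pos"],s["wrist_force"]); heldpose(d,s["eef_rot"][2],s["eef_pos"])
cv2.imwrite("pics/s5.png",np.hstack([cv2.resize(im[60:260,120:353],None,fx=1.68,fy=1.68),cv2.resize(w,(400,336))])[:,:,::-1])
E
```

```text
clock: 14.5
eef_pos: [482.2, 168.7, 322.6]
eef_rot: [-3.141, -0.001, -0.185]
wrist_force: [0.1, 0.3, -2.5]
finger_gap: 60.0
finger_force: 30.0
[482.1657083  168.72023452 322.57628627] [ 0.18069323 -0.19658388 -2.43828919]
tilt 41.2684387469114 roll -0.06158899125784547 n 30106 z at x=0 -208.9879112084662
pin 552 [ 5.37100087e+01  2.43687065e-02 -1.51686263e+02] rib 2190 [  -5.56135663    0.4842498  -178.80327965] u pin-rib 62.59433046033688
y edges [-53.47591348  53.52192665]
```

View pics/s5.png

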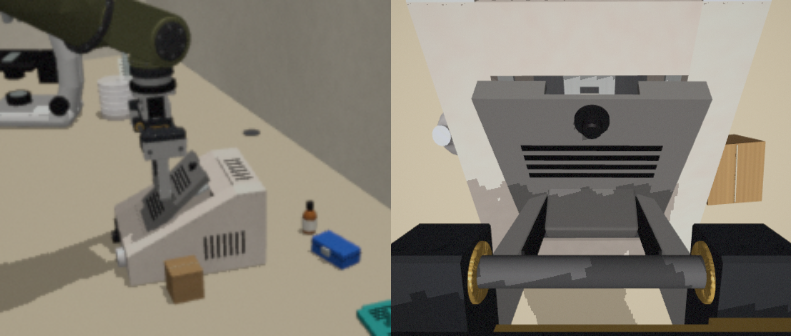

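```bash
python3 -m creep '{"slide":[[0,0,-0.28],[-0.3,0.05,-0.14],[-0.3,0.05,-0.14],[-0.3,0.06,-0.14],[-0.3,0.05,-0.13],[0,0,0],[0,0,0]],"turn":[0,0,0,0,0,0,0],"claw":[0.5,0.5,0.5,0.5,0.5,0.5,0.5]}'
cat > pose.py <<'E'
from h import *
d=manip.camera("wrist")[1]; s=manip.read_state(); yaw=s["eef_rot"][2]; tcp=s["eef_pos"]
P,_=pts("wrist",np.ones(d.shape,bool),d)
print(tcp,yaw,s["wrist_force"])
th,k=heldpose(d,yaw,tcp)
E
python3 pose.py
```

```text
clock: 15.48
eef_pos: [470.2, 170.8, 313.9]
eef_rot: [-3.141, -0.0, -0.185]
wrist_force: [0.4, 0.4, -2.0]
finger_gap: 59.8
finger_force: 30.0
[470.17316658 170.77097776 313.89218342] -0.18520923454861182 [-0.6194582  -0.22709699 -1.52351444]
tilt 41.22285819163874 roll -0.048023933931147046 n 29997 z at x=0 -208.8433642087983
pin 553 [ 5.35923096e+01  1.05715068e-02 -1.51718583e+02] rib 2170 [-5.63681586e+00  1.09480520e-02 -1.78825170e+02] u pin-rib 62.38802149383465
y edges [-53.45182157  53.54796467]
```

```bash
python3 -m creep '{"slide":[[0.2,-0.04,-0.18],[0.2,-0.04,-0.18],[0.2,-0.04,-0.18],[0.2,-0.04,-0.18],[0,0,0]],"turn":[0,0,0,0,0],"claw":[0.5,0.5,0.5,0.5,0.5]}' 20
python3 pose.py
```

```text
clock: 16.15
eef_pos: [478.3, 169.2, 306.8]
eef_rot: [-3.141, -0.001, -0.185]
wrist_force: [-0.0, 1.2, 1.8]
finger_gap: 59.9
finger_force: 20.0
[478.2226383  169.20159868 306.76112649] -0.18534494680798375 [0.26723867 0.86528516 1.49746524]
tilt 34.9068077692209 roll 0.03762846320751843 n 31768 z at x=0 -206.49020019959067
pin 538 [ 5.63664177e+01  2.74646429e-02 -1.57711600e+02] rib 2429 [  -5.78065931    0.49295056 -178.25154274] u pin-rib 62.75013453743924
y edges [-53.4892937   53.52978181]
```

```bash
python3 -m creep '{"slide":[[0.18,-0.03,-0.17],[0.18,-0.03,-0.17],[0.18,-0.03,-0.17],[0.18,-0.03,-0.17],[0,0,0]],"turn":[0,0,0,0,0],"claw":[0.5,0.5,0.5,0.5,0.5]}' 20
python3 pose.py
```

```text
clock: 16.82
eef_pos: [485.4, 168.0, 301.3]
eef_rot: [-3.141, -0.001, -0.185]
wrist_force: [-8.5, -1.9, 20.5]
finger_gap: 59.7
finger_force: 22.5
[485.3246266  168.01405406 301.26294827] -0.18501931075684785 [-8.41248613 -1.87958077 19.988264  ]
tilt 24.816031829086565 roll 0.06835732765640529 n 32442 z at x=0 -202.59859523677827
pin 511 [ 5.88633567e+01  3.36196746e-02 -1.66747357e+02] rib 2885 [  -6.41450094    0.50752278 -176.23791946] u pin-rib 63.10108541130102
y edges [-53.48778921  53.47110893]
```

```bash
python3 -m creep '{"slide":[[0,0,0],[0,0,0],[0,0,0],[0,0,0.5],[0,0,1.5],[0,0,3],[0,0,3],[0,0,0]],"turn":[0,0,0,0,0,0,0,0],"claw":[0.72,0.72,0.72,0.72,0.72,0.8,0.8,0.8]}' 20
python3 - <<'E'
from h import *
w,d=manip.camera("wrist"); s=manip.read_state(); print(s["eef_pos"],s["finger_gap"],s["wrist_force"])
np.savez("w6.npz",im=w,d=d); cv2.imwrite("pics/w6.png",w[:,:,::-1])
P,uv=pts("wrist",np.ones(d.shape,bool),d)
yaw=-.1846;c,s_=np.cos(yaw),np.sin(yaw); B=np.c_[(P[:,:2]-[522.5,161.5])@np.array([[c,-s_],[s_,c]]),P[:,2]]-[-19.5,0,93.2]
a=np.radians(25); O=np.c_[B[:,0]*np.cos(a)+B[:,2]*np.sin(a),B[:,1],-B[:,0]*np.sin(a)+B[:,2]*np.cos(a)]
m=(abs(O[:,0]-25)<18)&(abs(O[:,1])<45); print("plate z",np.median(O[m,2]),np.polyfit(O[m,0],O[m,2],1))
r=(O[:,0]>75)&(O[:,0]<88)&(abs(O[:,1])<50);print("rim z",np.median(O[r,2]))
p=(O[:,2]>17.5)&(O[:,2]<26)&(O[:,0]>40)&(O[:,0]<68)&(abs(O[:,1])<20); print("pin",p.sum(),np.median(O[p],0),O[p].min(0),O[p].max(0),"world",np.median(P[p],0))
E
```

```text
clock: 17.88
eef_pos: [485.4, 168.0, 382.4]
eef_rot: [-3.14, -0.004, -0.185]
wrist_force: [-0.0, 1.0, -0.6]
finger_gap: 75.0
finger_force: 0.0
[485.23815545 167.92808087 380.74582532] 75.22105977550378 [ 0.19086335 -0.31861108 -1.30699521]
plate z 11.65396807217731 [  1.87617844 -13.34181752]
rim z 176.65540240654835
pin 199 [52.57788161 -0.54102509 19.1888933 ] [47.3656478  -5.32070462 17.58901132] [57.18204198  4.24333351 20.99489672] world [542.00497451 157.10117555 132.93822524]
```

View pics/w6.png

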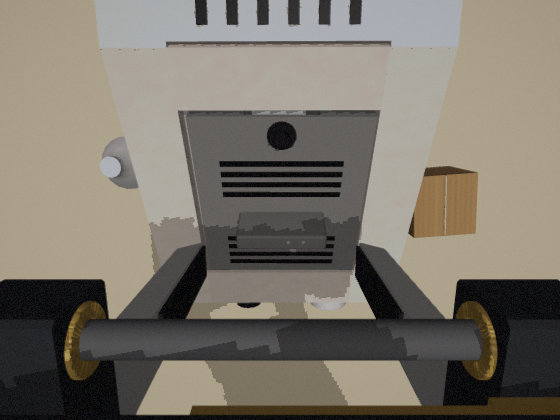

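```bash
python3 -m creep '{"slide":[[1.6,-0.3,0],[1.7,-0.3,0],[1.61,-0.32,0],[0,0,0],[0,0,0],[0,0,-1.5],[0,0,-1.5],[0,0,0]],"turn":[0,0,0,0,0,0,0,0],"claw":[0,0,0,0,0,0,0,0]}' 20
```

```text
clock: 18.92
eef_pos: [534.1, 158.8, 348.1]
eef_rot: [3.14, 0.003, -0.185]
wrist_force: [1.0, -0.4, -0.5]
finger_gap: 0.9
finger_force: 0.0
```

```bash
python3 -m creep '{"slide":[[0,0,-0.6],[0,0,-0.5],[0.08,-0.01,-0.2],[0.08,-0.01,-0.2],[0.08,-0.02,-0.2],[0,0,0]],"turn":[0,0,0,0,0,0],"claw":[0,0,0,0,0,0]}' 20
```

```text
clock: 19.68
eef_pos: [536.9, 158.4, 333.1]
eef_rot: [-3.141, -0.0, -0.185]
wrist_force: [-2.1, 0.4, 3.3]
finger_gap: 0.4
finger_force: 2.0
```

```bash
python3 -m creep '{"slide":[[0.08,-0.01,-0.17],[0.08,-0.02,-0.17],[0.06,-0.01,-0.15],[0.03,0,-0.1],[0,0,0]],"turn":[0,0,0,0,0],"claw":[0,0,0,0,0]}' 20
```

```text
clock: 20.3
eef_pos: [539.1, 158.1, 328.5]
eef_rot: [-3.141, -0.0, -0.185]
wrist_force: [-10.6, -1.3, 19.7]
finger_gap: 0.5
finger_force: 10.9
```

```bash
python3 -m creep '{"slide":[[0,0,-0.1],[0,0,0],[0,0,0.4],[0,0,2],[-1,0,3],[-2,0.4,1],[-2,0.4,0],[0,0,0]],"turn":[0,0,0,0,0,0,0,0],"claw":[0,0,0,0,0,0,0,0.5]}' 20
python3 - <<'E'
from h import *
w,d=manip.camera("wrist"); s=manip.read_state(); print(s["eef_pos"],s["clock"])
P,uv=pts("wrist",np.ones(d.shape,bool),d)
yaw=-.1846;c,s_=np.cos(yaw),np.sin(yaw); B=np.c_[(P[:,:2]-[522.5,161.5])@np.array([[c,-s_],[s_,c]]),P[:,2]]-[-19.5,0,93.2]
a=np.radians(25); O=np.c_[B[:,0]*np.cos(a)+B[:,2]*np.sin(a),B[:,1],-B[:,0]*np.sin(a)+B[:,2]*np.cos(a)]
z=lambda m:np.percentile(O[m,2],[10,50,90]).round(2)
r=np.hypot(O[:,0]-52.5,O[:,1]+.5); n=abs(O[:,2])<30
print("head",z(n&(r<3.5)),"flange",z(n&(r>6.5)&(r<8)),"plate",z(n&(r>12)&(r<16)&(O[:,0]<62)),"rim",z(n&(O[:,0]>74)&(O[:,0]<84)&(abs(O[:,1])<50)))
m=n&(O[:,0]>5)&(O[:,0]<62)&(abs(O[:,1])>20)&(abs(O[:,1])<52); print("tilt",np.degrees(np.polyfit(O[m,0],O[m,2],1)[0]))
cv2.imwrite("pics/w7.png",cv2.resize(w[60:300,140:430],None,fx=2,fy=2)[:,:,::-1])
E
```

```text
clock: 21.3
eef_pos: [488.8, 166.2, 390.1]
eef_rot: [-3.141, -0.0, -0.185]
wrist_force: [-0.4, 0.2, -0.7]
finger_gap: 7.5
finger_force: 0.0
[489.40836759 166.03122777 390.03089385] 21.35
head [13.23 14.09 15.01] flange [13.26 14.06 14.81] plate [11.42 12.16 12.9 ] rim [11.3  12.08 12.91]
tilt -0.2526304809084152
```

View pics/w7.png

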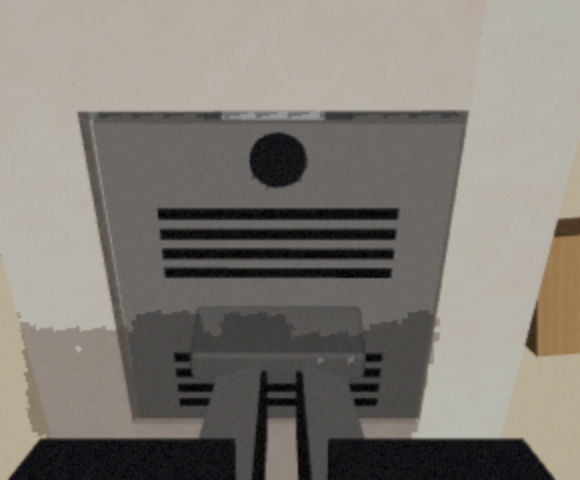

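```bash
python3 -c "
from cell import manip; print(manip.sign_off())"
```

```text
the job is handed in; nothing more can be done
None
```

I handed the job in at about 21 s: the cover lies flush in the opening with its tongue hooked under the ledge, the last camera measurement puts the rivet pin level with its flange, and the arm stands clear; the sign-off returned no verdict.

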